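# Padlock the coin strongbox

## Task

The strongbox of coin tubes is packed: lower its lid gently until it is fully shut, then swing the padlock's raised shackle round until its free leg stands over the two hasp eyes and push it down through both of them into the padlock until it clicks and stays down by itself. Leave the padlock standing on its shelf and let go of everything, without disturbing the other things on the bench.

Things in the scene. Friction and masses are not known exactly. Their poses are not given: they have to be found in the camera images.
- strongbox: Grey steel strongbox, fixed, 190 mm deep (its x), 260 wide (its y), 109.5 high when shut (lower part 81, lid 28). Origin: centre of its underside. Its front, with the padlock, faces its own -x; the lid hinge is along the back, x = +95 mm. Its +x points roughly to world +y, so the padlock is on its -y side. A steel shelf on the front (floor 14 mm above the bench, lips 12 mm) carries the padlock.
- lid (a joint): Lid angle in rad: 0 fully shut, grows as it opens (starts 0.95 to 1.25). Stiff hinge: above about 0.75 rad the lid stays where it is put; 3 to 10 N square to it at its front edge moves it, and below about 0.7 rad it sinks shut slowly by itself. The lid weighs 0.9 kg.
- lid_front (a point): Middle of the lid's front top edge, 190 mm level from the hinge line and 28 mm above it when shut; moves with the lid. The lid's outside is one flat plate from here to the hinge. The lid's hasp eye sticks out 31 mm in front of it.
- lid_hinge (a point): Middle of the lid's hinge line, 81 mm above the bench; the hinge line is parallel to the strongbox's y.
- eye (a point): Centre of the 16.5 mm round hole in the lower hasp eye, at its top face, 81 mm above the bench and 17 mm out from the strongbox's front. The eye is a flat steel tab 3 mm thick, 30 mm wide, sticking out 31 mm level at mid-front. 5 mm below this point lies the hole in the padlock's top for the free leg.
- lid_eye (a point): Centre of the 16.5 mm round hole in the lid's hasp eye (same tab, 3 mm thick, fixed to the lid), at its top face; moves with the lid; lies 3.5 mm above eye when the lid is shut.
- padlock: Large brass padlock, loose, 0.6 kg, upright on the strongbox's shelf with 2 mm play each way. Body 70 mm wide (its x), 30 thick (y), 62 high; origin: centre of its underside. Steel shackle of 11 mm round bar on top, legs 44 mm apart: the long leg stays in the body at x = -22 mm; the free leg belongs in a 14 mm hole at x = +22 mm, under the eyes. Its -y faces away from the strongbox.
- shackle_lift (a joint): Height of the shackle in m above fully home: 0.027 raised (start; a spring holds it up), 0 pressed to the stop. Pressing takes 3 to 4 N at first, about 12 N near 0.011 where the free leg meets the sprung pawl, then 6 to 8 N. Only at about 0.001 does the pawl snap into the leg's notch; the shackle then stays at about 0.001 when let go. Let go sooner, it springs up again.
- shackle_turn (a joint): Turn of the shackle about its long leg, rad: 0 with the free leg exactly over the eyes and its hole, positive with it swung outward, away from the strongbox (starts 0.7 to 1.3; clockwise from above). Turns easily and stays where it is put. Within about 0.1 rad of 0 the rounded free leg finds its way in; farther off it lands on the metal.
- crest (a point): Top of the middle of the shackle's bow, half way between the legs; 137 mm above the bench when the shackle is home, 164 mm when raised. Its x axis points level from the long leg to the free leg. The bow is a half circle of 22 mm centre radius here, open below.
- toe (a point): Lower end of the shackle's free leg; 89 mm above the bench when raised, about 4.5 mm above the shut lid's eye; 62 mm above the bench, inside the padlock's body, when home.
- pivot (a point): Point on the axis of the long leg (vertical), about which the shackle turns; 22 mm level from crest, 44 mm from toe.
- small_padlock: Bystander: a smaller brass padlock, locked, lying flat, 50 mm wide, 85 mm long, 24 mm thick. Origin on the bench beside its body's middle.
- coin_tube_a: Bystander: clear tube full of coins with white cap, standing, 44 mm across, 84 mm high; origin under its centre.
- coin_tube_b: Bystander: a second tube like it, beside the first.
- brush: Bystander: brush, 190 mm long, lying.
- wax_jar: Bystander: round jar with white lid, 72 mm across, 75 mm high; origin under its centre.
- magnifier: Bystander: hand magnifier lying flat, lens 72 mm across, black handle; origin under the lens.
- coin_tray: Bystander: white tray of coins, 220 by 160 by 30 mm; origin under its centre.

How it is judged:
By the outcome, as a careful person would: the job done as asked, in the order asked, and still so for the second after the job is handed in, with the robot touching nothing.
It also fails if it takes over 51 s, if anything falls off the work surface, if the arm or the gripper's body presses on something with over 40 N, if the wrist force passes 120 N, or if a joint passes its speed limit or range.

## Robot

A 6-joint arm with a two-finger parallel gripper is mounted at the origin on the work surface. World frame = base frame: x ahead of the robot, y to its left, z up, the work surface at z = 0. Lengths are in m, angles in rad, forces in N, time in s.
With the tool pointing down it reaches from about 0.35 to 0.975 m from the base axis. Payload 4.9 kg.
Tool frame: the origin (TCP) lies midway between the tips of the shut fingers; the grasp point (between the pads) lies ctrl.tcp_to_grasp behind it (ctrl.tcp_to_grasp is the distance from the TCP to the grasp point, in m); z points along the fingers, y is the direction in which the jaws open and shut (so a half turn about z gives the same grasp; the last joint's range is limited). The gripper opens to 85 mm and grips with 20 to 120 N. Pads are 22 mm wide; open, the fingers measure 114 mm over their backs; the gripper's body (76 mm by 85 mm) begins 54 mm behind the grasp point. The pads swing forward as they close: fully open they stand 13 mm farther back than shut.
Start: joints at [1.225, 0.053, 1.613, -0, 1.476, -0.119], TCP at [0.141, 0.609, 0.209] pointing down, gripper open.
Joint ranges: [-3.01, 3.01], [-1.01, 2.22], [0.06, 2.58], [-1.02, 4.17], [0.09, 2.62], [-3.14, 3.14]. Speed limits (rad/s): [2.57, 2.57, 3.14, 3.14, 3.14, 3.14].

## Interface

Orientations are given as a rotation vector (axis times angle).
In Python, from station import ctrl, get_image, calibration, finish_job, models gives the robot as it stands.
- The arm moves only by the shell command python3 -m creep 'ROWS' [FORCE]. ROWS is JSON, a list of rows, each a list of 7 numbers: the opening, from 0 (shut) to 1 (fully open), then the shift along the tool's x, y, z in m, then the turn, a rotation vector about the tool's x, y, z in degrees. A call has 1 to 20 rows; each row shifts and turns the commanded pose from where the row before left it, along the tool's axes as they then stand; what a row does not reach is not made up. A row lasts 1/10 s, in which the tool goes at most 50 mm and 8.59 degrees, less where a joint would pass 70% of its speed; a pose out of reach is approached as far as the arm can. A call with a gripper value outside its range is refused whole. The fingers move at their own pace and stop on an object; FORCE is the grip in N (left out, the last holds). Time passes only in rows, so rows that do not move let the fingers close. It gives the time, the measured TCP pose, the force and the opening at its end, in the units of the state.
- ctrl.get_obs(): the state, without advancing time (a new reading comes with each control period).
- get_image(name): name is "side" or "top" or "wrist"; returns the picture (400x640x3 uint8, red, green, blue); there is no depth.
- calibration(name): a dict with "mtx" (3x3 intrinsics, pixels), "k1" (the pictures are not rectified: a ray, as slopes to the right and down, at radius r is drawn at 1 + k1 r^2 times it, then the intrinsics apply), "R" (3x3) and "t" (3): a world point X has camera coordinates R X + t. Camera axes: x right, y down, z forward; pixel columns grow to the right and rows downward; lengths in m; the calibration is good to about 2 mm. A picture is of the moment at which its call begins: read the wrist's pose just before it. calibration takes no time and is no camera call; for the wrist camera it gives the pose at the moment of the call.
- finish_job(): hands the job in, once; it reports no verdict.
Trained networks look in the newest picture that a camera, given by its name, has taken for a name from the list of things; names that differ only in an ending like _2 or _b are one class to them, and where a whole thing is asked for, a point or a joint stands for the part that bears it (a point fixed in the world has none). Each returns a list of dicts, best first, with "conf" (0 to 1); they miss things now and then, are a little off and sometimes report something else, mostly with a low value. They report only what shows in the picture. A call takes as long as a camera call.
- models.search_frame(camera, name): "extent" ([left, top, right, bottom] in pixels, round what is visible of it).
The state is a dict: "t": time; "q": joint angles; "dq": joint speeds; "effort": joint torques, N m; "tool_pos": TCP position; "tool_rot": TCP orientation; "contact_force": force on the tool from outside, world axes, zero at the start; "wrist_torque": the same for the moment, N m; "opening": finger opening in m.
Only numpy, scipy, OpenCV 4.12 (cv2) and the standard library are available. Lean on these libraries where they do the work, as an engineer would, in place of code of your own. Each camera call takes 0.05 s, during which the arm holds its last target. There are 200 camera calls.

## Working session

There is one attempt and no reset: what is moved stays moved. The work goes in short steps, Python scripts to look and compute and a shell command to move; the robot and the scene stay as the last step left them, time stands still between calls to the robot, and variables do not carry over. Pictures are saved under pics/ and viewed, about 8 in all and at most 12, crops included, and the job is handed in when it is done.

```bash
ls; mkdir -p pics; cat > h.py <<'E'
import numpy as np, cv2
from station import ctrl, get_image, calibration, finish_job, models
from scipy.spatial.transform import Rotation as Rn
def ray(c,u,v):
    K=np.array(c['mtx']);x=np.array([(u-K[0,2])/K[0,0],(v-K[1,2])/K[1,1]]);s=x.copy()
    for _ in range(20): s=x/(1+c['k1']*(s@s))
    R=np.array(c['R']);t=np.array(c['t']);return -R.T@t, R.T@np.array([s[0],s[1],1.])
def onz(c,u,v,z):
    o,d=ray(c,u,v);return o+d*(z-o[2])/d[2]
def proj(c,X):
    p=np.array(c['R'])@np.array(X)+np.array(c['t']);s=p[:2]/p[2];s=s*(1+c['k1']*(s@s));K=np.array(c['mtx']);return np.array([K[0,0]*s[0]+K[0,2],K[1,1]*s[1]+K[1,2]])
def tri(cs,ps):
    A=np.zeros((3,3));b=np.zeros(3)
    for c,p in zip(cs,ps):
        o,d=ray(c,*p);d=d/np.linalg.norm(d);M=np.eye(3)-np.outer(d,d);A+=M;b+=M@o
    return np.linalg.solve(A,b)
def snap(n,f):
    c=calibration(n);im=get_image(n);cv2.imwrite('pics/'+f,im[:,:,::-1]);return c,im
E
python3 - <<'E'
from h import *
ims=[]
for n in ['side','top']:
    c,im=snap(n,n+'0.png');ims.append(im)
    print(n,-np.array(c['R']).T@c['t'],np.array(c['R'])[2],c['mtx'][0][0])
    for w in ['strongbox','lid','padlock','crest','toe','eye','lid_eye','lid_front','pivot','shackle_turn']:
        try: print(w,[(np.round(r['extent']).tolist(),round(r['conf'],2)) for r in models.search_frame(n,w)[:2]])
        except Exception as e: print(w,e)
o=ctrl.get_obs();print(o['tool_pos'],Rn.from_rotvec(o['tool_rot']).as_matrix().round(3).tolist(),ctrl.tcp_to_grasp,o['t'],o['contact_force'])
E
```

```text
pics
side [ 0.25374894 -0.62797107  0.91497447] [ 0.2653805   0.61418384 -0.74320348] 377.8504854486144
strongbox [([260.0, 118.0, 372.0, 238.0], 0.7)]
lid [([262.0, 118.0, 352.0, 177.0], 0.73)]
padlock [([318.0, 200.0, 342.0, 231.0], 0.96)]
crest [([319.0, 196.0, 336.0, 224.0], 0.58), ([260.0, 118.0, 353.0, 181.0], 0.2)]
toe [([323.0, 197.0, 340.0, 220.0], 0.69), ([261.0, 117.0, 356.0, 179.0], 0.51)]
eye [([264.0, 118.0, 371.0, 241.0], 0.68)]
lid_eye [([266.0, 119.0, 354.0, 180.0], 0.55)]
lid_front [([265.0, 116.0, 352.0, 178.0], 0.85), ([347.0, 252.0, 377.0, 282.0], 0.25)]
pivot [([321.0, 198.0, 337.0, 221.0], 0.69)]
shackle_turn [([317.0, 203.0, 337.0, 220.0], 0.58), ([379.0, 212.0, 398.0, 243.0], 0.24)]
top [0.42748102 0.02042081 1.45419127] [ 0.10092275  0.00501869 -0.99488161] 430.44533102046574
strongbox [([257.0, 147.0, 335.0, 248.0], 0.59)]
lid [([257.0, 147.0, 291.0, 244.0], 0.96)]
padlock [([328.0, 198.0, 347.0, 219.0], 0.52), ([258.0, 150.0, 337.0, 250.0], 0.33)]
crest [([333.0, 204.0, 347.0, 209.0], 0.46)]
toe [([329.0, 152.0, 342.0, 168.0], 0.61), ([328.0, 201.0, 351.0, 215.0], 0.43)]
eye [([259.0, 151.0, 337.0, 250.0], 0.72), ([327.0, 196.0, 346.0, 219.0], 0.71)]
lid_eye [([256.0, 145.0, 294.0, 243.0], 0.75)]
lid_front [([254.0, 150.0, 287.0, 244.0], 0.84), ([332.0, 202.0, 347.0, 210.0], 0.31)]
pivot [([334.0, 204.0, 349.0, 211.0], 0.37)]
shackle_turn []
[0.14056754 0.60898342 0.20913623] [[-0.974, 0.225, 0.0], [0.225, 0.974, 0.0], [-0.0, 0.0, -1.0]] 0.0187 1.1 [-0.68194785  0.12336973 -0.42048713]
```

View pics/side0.png

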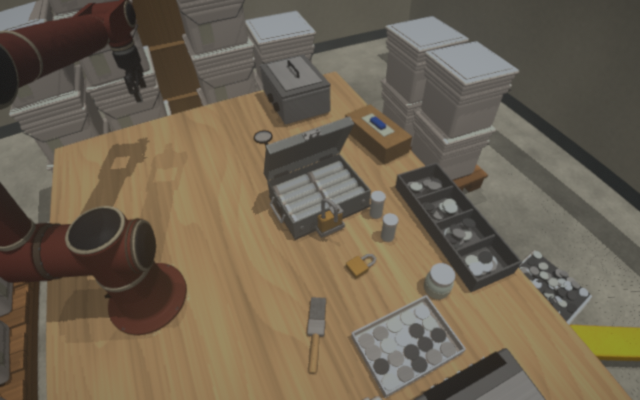

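View pics/top0.png

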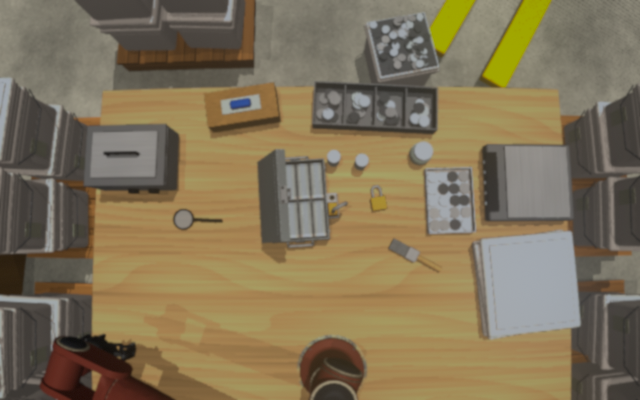

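Side view: open box around (315,190), padlock at (328,218). Top view: lid raised at (275,197), front at u≈328, padlock at (335,205); the coin tubes are at (333,157) and (361,161), well away from it. Next, a zoomed crop of each for the box pose.

```bash
python3 - <<'E'
from h import *
a=cv2.imread('pics/top0.png')[135:260,245:365];b=cv2.imread('pics/side0.png')[105:250,250:400]
a=cv2.resize(a,(400,417),interpolation=cv2.INTER_CUBIC);b=cv2.resize(b,(400,387),interpolation=cv2.INTER_CUBIC)
o=np.zeros((417,800,3),np.uint8);o[:,:400]=a;o[:387,400:]=b;cv2.imwrite('pics/z0.png',np.clip(o*1.6,0,255).astype(np.uint8))
c=calibration('top')
for u,v,z in [(329,159,.081),(329,241,.081),(335,205,.15),(347,205,.15),(336,204,.08)]: print(u,v,onz(c,u,v,z).round(4))
E
```

```text
329 159 [0.6918 0.0066 0.081 ]
329 241 [0.4276 0.0077 0.081 ]
335 205 [ 0.5366 -0.0103  0.15  ]
347 205 [ 0.5364 -0.0468  0.15  ]
336 204 [ 0.5456 -0.0152  0.08  ]
```

View pics/z0.png

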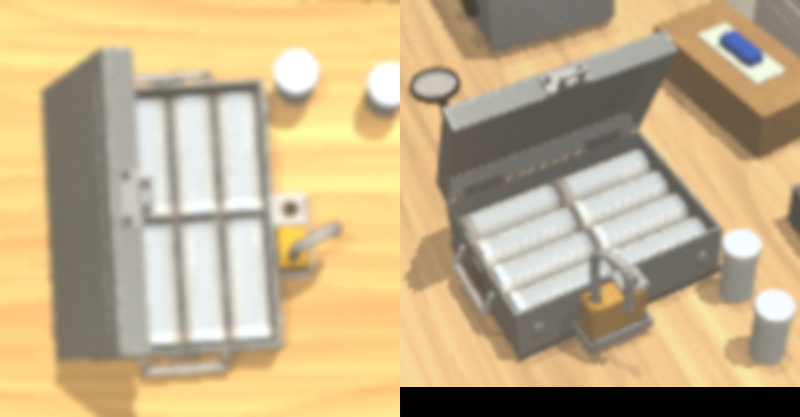

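The eye hole is at top pixel (332,197), the shackle is swung outward, and the lid is about 1.1 rad open. I'll fly above the front of the box.

```bash
python3 -m creep '[[0,0,0,-0.05,0,0,0],[0,0,0,-0.05,0,0,0],[0,0,0,-0.05,0,0,0],[0,-0.033,-0.0283,-0.005,0,0,0],[0,-0.033,-0.0283,-0.005,0,0,0],[0,-0.033,-0.0283,-0.005,0,0,0],[0,-0.033,-0.0283,-0.005,0,0,0],[0,-0.033,-0.0283,-0.005,0,0,0],[0,-0.033,-0.0283,-0.005,0,0,0],[0,-0.033,-0.0283,-0.005,0,0,0],[0,-0.033,-0.0283,-0.005,0,0,0],[0,-0.033,-0.0283,-0.005,0,0,0],[0,-0.033,-0.0283,-0.005,0,0,0],[0,-0.033,-0.0283,-0.005,0,0,0],[0,-0.033,-0.0283,-0.005,0,0,0],[0,-0.033,-0.0283,-0.005,0,0,0],[0,-0.033,-0.0283,-0.005,0,0,0],[0,-0.033,-0.0283,-0.005,0,0,0],[0,-0.033,-0.0283,-0.005,0,0,0]]'
python3 - <<'E'
from h import *
o=ctrl.get_obs();c,im=snap('wrist','w1.png')
print(-np.array(c['R']).T@c['t'],np.array(c['R'])[2],Rn.from_rotvec(o['tool_rot']).as_matrix().round(3).tolist(),c['mtx'][0][0])
for X in [(.55,-.01,.081),(.55,.1,.1)]: print(proj(c,X))
cv2.imwrite('pics/w1b.png',np.clip(im[:,:,::-1]*1.5,0,255).astype(np.uint8))
E
```

```text
t: 3.0
tool_pos: [0.554, 0.0473, 0.4395]
tool_rot: [0.356, 3.121, 0.0]
contact_force: [-0.0, 0.7, -0.2]
opening: 0.0003
[0.48443675 0.0644594  0.60508021] [ 0.27284885 -0.06245695 -0.96002741] [[-0.974, 0.225, 0.001], [0.225, 0.974, 0.0], [-0.001, 0.0, -1.0]] 277.30622737355753
[292.98984249 159.20731142]
[350.82700331 147.15625795]
```

View pics/w1b.png

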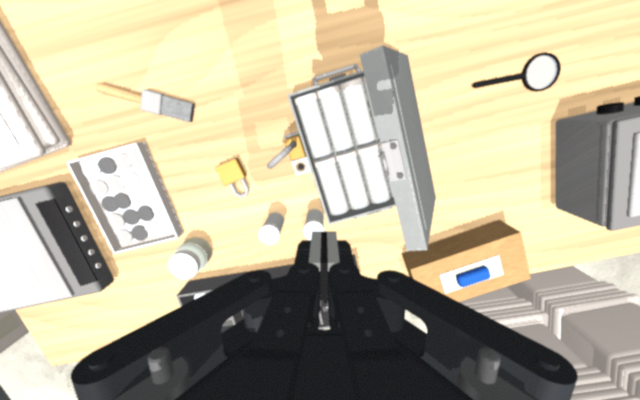

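The wrist view shows the rim front corners at (292,95) and (331,222), the eye hole at (299,167), the lid's top-front edge running from (386,46) to (427,246), and the shackle at about (283,150). I'll fit the pose to these.

```bash
python3 - <<'E'
from h import *
from scipy.optimize import least_squares
cw=calibration('wrist');ct=calibration('top')
def pts(p):
    bx,by,yw,th=p;c,s=np.cos(yw),np.sin(yw);R=np.array([[c,-s,0],[s,c,0],[0,0,1]])
    def W(x,y,z): return R@[x,y,z]+[bx,by,0]
    lx=.095-.19*np.cos(th)+.028*np.sin(th);lz=.081+.19*np.sin(th)+.028*np.cos(th)
    return [W(-.095,.13,.081),W(-.095,-.13,.081),W(-.112,0,.081),W(lx,.13,lz),W(lx,-.13,lz)]
mw=[(292,95),(331,222),(299,167),(386,46),(427,246)];mt=[(329.3,239.1),(323.6,159.6),(332,197.4),(280.1,242.1),(276.5,149.4)]
w=np.array([1,1,2,1,1])
def f(p):
    P=pts(p);return np.concatenate([((proj(c,X)-m)*k) for c,ms in((cw,mw),(ct,mt)) for X,m,k in zip(P,ms,w)])
r=least_squares(f,[.56,.105,1.57,1.1],loss='soft_l1');print(r.x,r.fun.reshape(2,5,2).round(1).tolist());np.save('box.npy',r.x)
print(np.round(pts(r.x),4))
c,s=np.cos(r.x[2]),np.sin(r.x[2]);L=lambda x,y,z:np.array([c*x-s*y+r.x[0],s*x+c*y+r.x[1],z])
print('eye',L(-.112,0,.081),'pivot?',L(-.112,.044,.16),proj(cw,L(-.112,.044,.16)),proj(cw,L(-.112,.044,.08)))
a=cv2.imread('pics/w1.png')[100:220,230:390]
cv2.imwrite('pics/z1.png',cv2.resize(np.clip(a*1.5,0,255).astype(np.uint8),(800,600),interpolation=cv2.INTER_CUBIC))
for t in [0.7,.9,1.1,1.3]:
    # box frame: free dir at turn t : +? from pivot(+y.044) to eye (-y): dir (0,-1); outward = -x
    d=np.array([-np.sin(t),-np.cos(t)]);print(t,[proj(cw,L(-.112+d[0]*k,.044+d[1]*k,z)).round(1).tolist() for k,z in((0,.12),(.022,.164),(.044,.12),(.044,.089))])
E
```

```text
[0.56175003 0.10927402 1.62357559 1.13539372] [[[-3.1, -2.1], [-1.6, 1.8], [5.9, -3.7], [-0.8, -2.5], [0.9, 3.3]], [[-0.3, -1.0], [0.9, -2.0], [0.1, -0.5], [0.6, -1.8], [-0.0, -1.7]]]
[[ 0.4369  0.0075  0.081 ]
 [ 0.6966  0.0213  0.081 ]
 [ 0.5677 -0.0026  0.081 ]
 [ 0.4298  0.1426  0.2651]
 [ 0.6894  0.1563  0.2651]]
eye [ 0.56765856 -0.00257002  0.081     ] pivot? [ 0.52371983 -0.00489123  0.16      ] [289.67738474 147.58527609] [294.84984794 142.6646087 ]
0.7 [[292.5, 144.9], [284.3, 160.6], [283.2, 167.9], [285.5, 164.9]]
0.9 [[292.5, 144.9], [281.8, 159.2], [278.7, 165.5], [281.4, 162.6]]
1.1 [[292.5, 144.9], [279.6, 157.4], [274.8, 162.3], [277.7, 159.5]]
1.3 [[292.5, 144.9], [277.9, 155.3], [271.6, 158.3], [274.6, 155.8]]
```

View pics/z1.png

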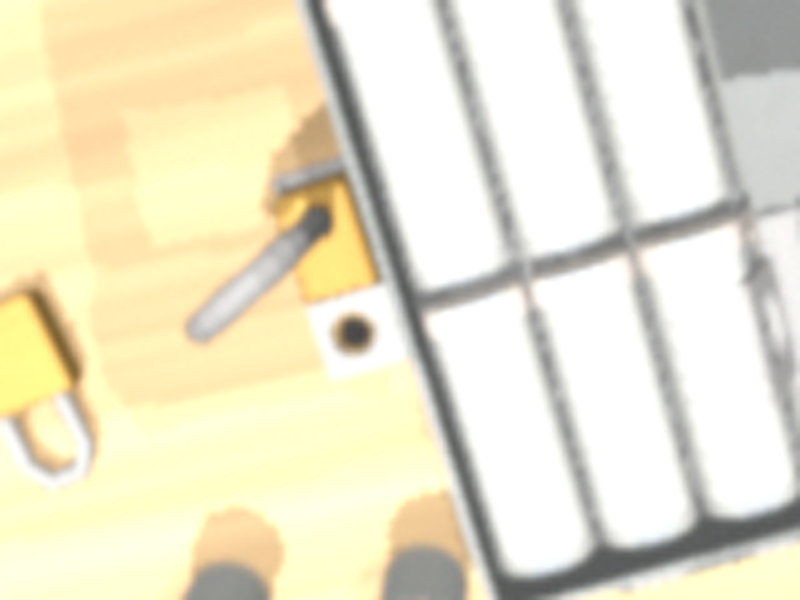

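```bash
python3 -m creep '[[0,0,0,0,0,0,-8],[0,0,0,0,0,0,-8],[0,-0.0037,0.042,0,0,0,0],[0,-0.0037,0.042,0,0,0,0],[0,-0.0037,0.042,0,0,0,0],[0,0,0,0.04,0,0,0],[0,0,0,0.04,0,0,0],[0,0,0,0.04,0,0,0],[0,0,0,0.035,0,0,0],[0,0,0,0,0,0,0]]'
python3 -m creep '[[0,0,0,0.008,0,0,0],[0,0,0,0.008,0,0,0],[0,0,0,0.008,0,0,0],[0,0,0,0.006,0,0,0],[0,0,0,0,0,0,0]]'
```

```text
t: 4.05
tool_pos: [0.5545, 0.175, 0.277]
tool_rot: [0.082, -3.129, 0.003]
contact_force: [1.2, 0.1, -1.0]
opening: 0.0001
t: 4.55
tool_pos: [0.5574, 0.1754, 0.2534]
tool_rot: [0.082, -3.14, 0.0]
contact_force: [-1.2, -0.2, -0.9]
opening: -0.0001
```

```bash
python3 -m creep '[[0,0,0,0.005,0,0,0],[0,0,0,0.005,0,0,0],[0,0,-0.002,0.001,0,0,0],[0,0,-0.003,0.001,0,0,0],[0,0,-0.003,0.001,0,0,0],[0,0,-0.003,0.001,0,0,0],[0,0,-0.003,0.001,0,0,0]]'
python3 -m creep '[[0,0,-0.004,0.0017,0,0,0],[0,0,-0.004,0.0017,0,0,0],[0,0,-0.004,0.002,0,0,0],[0,0,-0.004,0.002,0,0,0],[0,0,-0.004,0.002,0,0,0],[0,0,-0.004,0.002,0,0,0]]'
```

```text
t: 5.25
tool_pos: [0.5585, 0.1611, 0.2392]
tool_rot: [-0.082, 3.14, -0.0]
contact_force: [0.5, -0.5, 0.1]
opening: 0.0
t: 5.85
tool_pos: [0.5598, 0.1371, 0.2276]
tool_rot: [-0.082, 3.14, -0.0]
contact_force: [0.9, 1.0, 2.7]
opening: 0.0002
```

```bash
python3 -m creep '[[0,0,-0.004,0.0027,0,0,0],[0,0,-0.004,0.0027,0,0,0],[0,0,-0.004,0.003,0,0,0],[0,0,-0.004,0.003,0,0,0],[0,0,-0.004,0.003,0,0,0]]'
python3 -m creep '[[0,0,-0.004,0.003,0,0,0],[0,0,-0.004,0.0035,0,0,0],[0,0,-0.004,0.0035,0,0,0],[0,0,-0.004,0.004,0,0,0],[0,0,-0.004,0.004,0,0,0]]'
python3 - <<'E'
from h import *
c,im=snap('side','s2.png');a=im[95:255,230:430]
c2,im2=snap('top','t2.png');b=im2[135:263,245:405]
o=np.hstack([cv2.resize(a,(400,320),interpolation=2),cv2.resize(b,(400,320),interpolation=2)])
cv2.imwrite('pics/st2.png',np.clip(o[:,:,::-1]*1.5,0,255).astype(np.uint8))
E
```

```text
t: 6.35
tool_pos: [0.5605, 0.1172, 0.2126]
tool_rot: [0.082, -3.14, -0.0]
contact_force: [0.4, 1.3, 2.4]
opening: -0.0002
t: 6.85
tool_pos: [0.5617, 0.0972, 0.1948]
tool_rot: [0.082, -3.14, 0.0]
contact_force: [-0.6, 0.3, 1.5]
opening: -0.0004
```

View pics/st2.png

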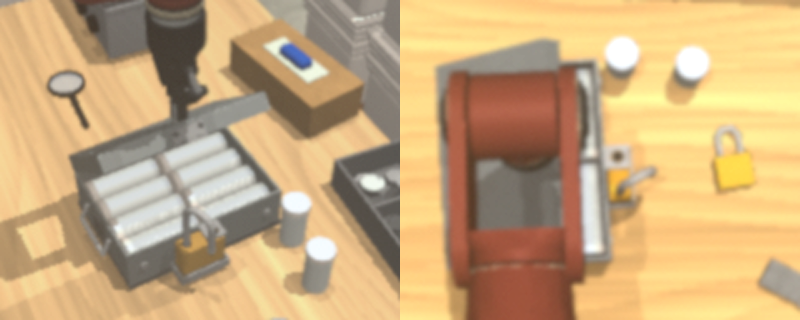

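The lid is being pushed down (about 0.6 rad) and the fingers are on its front edge. I'll keep following it to shut.

```bash
python3 -m creep '[[0,0,-0.003,0.0035,0,0,0],[0,0,-0.003,0.0035,0,0,0],[0,0,-0.003,0.0035,0,0,0],[0,0,-0.003,0.0035,0,0,0],[0,0,-0.0025,0.0035,0,0,0],[0,0,-0.0025,0.0035,0,0,0],[0,0,-0.0025,0.0035,0,0,0],[0,0,-0.0025,0.0035,0,0,0],[0,0,-0.002,0.0035,0,0,0],[0,0,-0.002,0.0035,0,0,0]]'
python3 -m creep '[[0,0,-0.002,0.0035,0,0,0],[0,0,-0.002,0.0035,0,0,0],[0,0,-0.002,0.0035,0,0,0],[0,0,-0.0015,0.0035,0,0,0],[0,0,-0.0015,0.0035,0,0,0],[0,0,-0.0015,0.0035,0,0,0],[0,0,-0.001,0.0035,0,0,0],[0,0,-0.001,0.0035,0,0,0],[0,0,0,0.003,0,0,0],[0,0,0,0.003,0,0,0]]'
```

```text
t: 7.95
tool_pos: [0.5631, 0.0714, 0.16]
tool_rot: [0.082, -3.14, -0.0]
contact_force: [-1.8, -0.9, 0.3]
opening: 0.0
t: 8.95
tool_pos: [0.5638, 0.0591, 0.126]
tool_rot: [0.082, -3.14, -0.0]
contact_force: [-0.5, 0.2, -0.9]
opening: -0.0003
```

```bash
python3 -m creep '[[0,0,0,0.003,0,0,0],[0,0,0,0.003,0,0,0],[0,0,0,0.003,0,0,0],[0,0,0,0.003,0,0,0],[0,0,0,0.002,0,0,0],[0,0,0,0,0,0,0]]'
python3 -m creep '[[0,0,0,0.001,0,0,0],[0,0,0,0.001,0,0,0],[0,0,0,0.001,0,0,0],[0,0,0,0,0,0,0],[0,0,0,0,0,0,0]]'
```

```text
t: 9.55
tool_pos: [0.5635, 0.0591, 0.1118]
tool_rot: [0.082, -3.14, -0.0]
contact_force: [-0.4, 0.1, -0.4]
opening: -0.0005
t: 10.05
tool_pos: [0.5638, 0.0591, 0.1093]
tool_rot: [0.082, -3.141, 0.0]
contact_force: [0.9, 0.2, -0.3]
opening: 0.0001
```

```bash
python3 -m creep '[[0,0,0,0.001,0,0,0],[0,0,0,0.001,0,0,0],[0,0,0,0,0,0,0]]'
python3 -m creep '[[0,0,0,-0.04,0,0,0],[0,0,0,-0.04,0,0,0],[0,0.02,-0.02,-0.03,0,0,0],[0.5,0.03,-0.02,0,0,0,0],[0.5,0.03,-0.02,0,0,0,0],[0.5,0,0,0,0,0,0]]'
python3 - <<'E'
from h import *
c,im=snap('wrist','w3.png');print(ctrl.get_obs()['tool_pos'])
b=np.load('box.npy')
import pickle;pickle.dump(c,open('c3.pkl','wb'))
print(proj(c,(.5677,-.0026,.0845)),-np.array(c['R']).T@c['t'])
cv2.imwrite('pics/w3b.png',np.clip(cv2.resize(im,(800,500),interpolation=2)[:,:,::-1]*1.4,0,255).astype(np.uint8))
E
```

```text
t: 10.35
tool_pos: [0.5636, 0.0591, 0.107]
tool_rot: [0.082, -3.14, -0.0]
contact_force: [-0.2, -0.2, -0.4]
opening: 0.0
t: 10.95
tool_pos: [0.485, -0.0065, 0.2174]
tool_rot: [0.078, -3.141, 0.001]
contact_force: [1.1, -0.7, -0.3]
opening: 0.0422
[ 0.48624272 -0.00568576  0.21745018]
[322.43304447 249.96375724] [ 0.41378424 -0.00883039  0.38300461]
```

View pics/w3b.png

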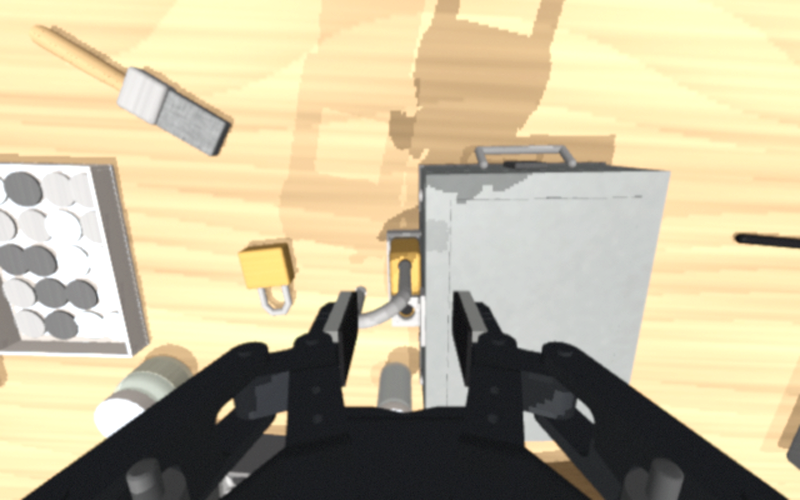

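The lid looks shut and flat. The eye hole is at about (324,250) in image pixels, matching the prediction of (322,250). The long leg enters the padlock at about (323,215), and the bow runs down-left to about (288,256). The tool felt no force at z=0.107, so I'll press the lid again to confirm it is shut, then look at the shackle from a better viewpoint.

```bash
python3 -m creep '[[0,-0.026,0.02,0.03,0,0,0],[0,-0.026,0.02,0.03,0,0,0],[0,-0.026,0.025,0.03,0,0,0],[0,0,0,0.012,0,0,0],[0,0,0,0.005,0,0,0],[0,0,0,0.002,0,0,0],[0,0,0,0.001,0,0,0],[0,0,0,0.001,0,0,0],[0,0,0,0,0,0,0]]'
python3 -m creep '[[0,0,0,0.001,0,0,0],[0,0,0,0.001,0,0,0],[0,0,0,0,0,0,0]]'
```

```text
t: 11.9
tool_pos: [0.562, 0.0636, 0.1076]
tool_rot: [-0.081, 3.138, -0.0]
contact_force: [-0.5, -0.5, -0.1]
opening: -0.0002
t: 12.2
tool_pos: [0.5614, 0.0639, 0.1043]
tool_rot: [0.082, -3.14, -0.0]
contact_force: [0.2, 0.4, 0.4]
opening: 0.0001
```

```bash
python3 -m creep '[[0,0,0,0.001,0,0,0],[0,0,0,0.001,0,0,0],[0,0,0,0.001,0,0,0],[0,0,0,0,0,0,0]]'
python3 - <<'E'
from h import *
o=ctrl.get_obs();print(o['tool_pos'],o['contact_force'],o['effort'])
c,im=snap('side','s4.png');a=im[140:240,245:385]
cv2.imwrite('pics/s4b.png',np.clip(cv2.resize(a,(700,500),interpolation=2)[:,:,::-1]*1.5,0,255).astype(np.uint8))
E
```

```text
t: 12.6
tool_pos: [0.5614, 0.064, 0.101]
tool_rot: [0.082, -3.14, -0.0]
contact_force: [-0.4, 0.1, -0.7]
opening: 0.0003
[0.56135106 0.06401984 0.10100635] [-0.42027755  0.07896466 -0.66028377] [-7.57979607e-03 -3.48119295e+01 -3.47182775e+01 -5.99882223e-04
 -1.22967706e-02  8.98148926e-06]
```

View pics/s4b.png

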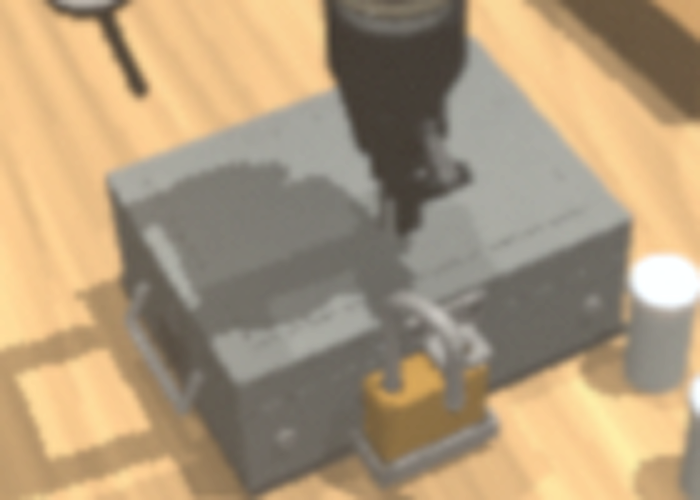

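```bash
python3 -m creep '[[0,0,0,0.001,0,0,0],[0,0,0,0.001,0,0,0],[0,0,0,0,0,0,0]]';python3 -m creep '[[0,0,0,0.001,0,0,0],[0,0,0,0.001,0,0,0],[0,0,0,0,0,0,0]]'; python3 - <<'E'
from h import *
o=ctrl.get_obs();X=o['tool_pos'];c=calibration('side')
print(X,proj(c,X), ((proj(c,X)-[245,140])*5))
E
```

```text
t: 12.95
tool_pos: [0.5613, 0.064, 0.0991]
tool_rot: [0.083, -3.14, 0.0]
contact_force: [0.2, 0.8, 0.5]
opening: 0.0001
t: 13.25
tool_pos: [0.5614, 0.064, 0.0971]
tool_rot: [0.082, -3.14, -0.0]
contact_force: [0.0, -0.0, 0.2]
opening: -0.0
[0.56138131 0.06401067 0.09708871] [324.82624868 191.2453099 ] [399.13124342 256.22654948]
```

```bash
python3 -m creep '[[0,0,0,0.001,0,0,0],[0,0,0,0.001,0,0,0],[0,0,0,0,0,0,0]]';python3 -m creep '[[0,0,0,0.001,0,0,0],[0,0,0,0.001,0,0,0],[0,0,0,0,0,0,0]]'; python3 - <<'E'
from h import *
c,im=snap('side','s5.png');d=np.abs(im.astype(int)-cv2.imread('pics/s4.png')[:,:,::-1]).sum(2)
ys,xs=np.where(d[140:240,245:385]>60);print(len(ys),xs.min()*5,xs.max()*5,ys.min()*5,ys.max()*5)
a=im[160:220,285:365]
b=cv2.imread('pics/s4.png')[160:220,285:365,::-1]
o=np.hstack([cv2.resize(x,(400,300),interpolation=2) for x in (b,a)])
cv2.imwrite('pics/s5b.png',np.clip(o[:,:,::-1]*2.,0,255).astype(np.uint8))
E
```

```text
t: 13.55
tool_pos: [0.5614, 0.064, 0.0951]
tool_rot: [0.082, -3.14, -0.0]
contact_force: [0.2, 0.1, -0.2]
opening: 0.0001
t: 13.85
tool_pos: [0.5614, 0.064, 0.0931]
tool_rot: [0.082, -3.14, -0.0]
contact_force: [-0.8, -0.1, 0.5]
opening: -0.0001
126 30 465 0 450
```

View pics/s5b.png

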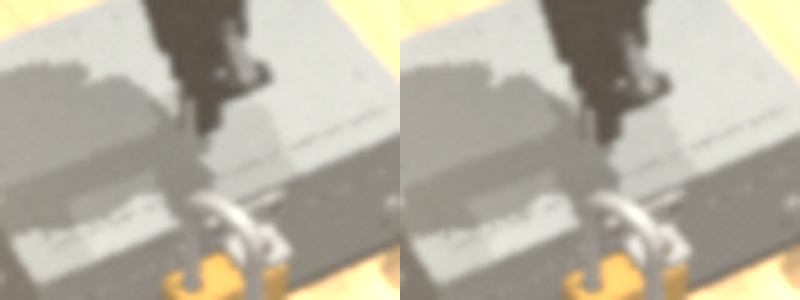

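```bash
python3 -m creep '[[0,0,0,0.0015,0,0,0],[0,0,0,0.0015,0,0,0],[0,0,0,0,0,0,0]]';python3 -m creep '[[0,0,0,0.001,0,0,0],[0,0,0,0.001,0,0,0],[0,0,0,0,0,0,0]]'; 
```

```text
t: 14.2
tool_pos: [0.5613, 0.064, 0.09]
tool_rot: [0.082, -3.14, -0.0]
contact_force: [-0.3, -0.2, -0.9]
opening: -0.0002
t: 14.5
tool_pos: [0.5614, 0.064, 0.0881]
tool_rot: [0.082, -3.14, -0.0]
contact_force: [-0.3, 0.2, 0.4]
opening: -0.0001
```

```bash
python3 -m creep '[[0,0,0,0.0015,0,0,0],[0,0,0,0.0015,0,0,0],[0,0,0,0,0,0,0]]';python3 -m creep '[[0,0,0,0.001,0,0,0],[0,0,0,0.001,0,0,0],[0,0,0,0,0,0,0]]';python3 - <<'E'
from h import *
c,im=snap('side','s6.png')
a=im[160:220,285:365]
ct,t=snap('top','t6.png');b=t[160:235,260:360]
o=np.hstack([cv2.resize(x,(400,300),interpolation=2) for x in (b,a)])
cv2.imwrite('pics/s6b.png',np.clip(o[:,:,::-1]*2.,0,255).astype(np.uint8))
for n in('side','top'):print(n,[(np.round(r['extent']).tolist(),round(r['conf'],2)) for r in models.search_frame(n,'lid')[:2]])
c=calibration('side');bx,by,yw,_=np.load('box.npy');cc,ss=np.cos(yw),np.sin(yw)
for z in (.081,.109): print(z,[((proj(c,(cc*x-ss*y+bx,ss*x+cc*y+by,z))-[245,140])*5).round().tolist() for x,y in((-.095,.13),(-.095,-.13),(.095,-.13),(.095,.13))])
E
```

```text
t: 14.8
tool_pos: [0.5617, 0.064, 0.0868]
tool_rot: [0.083, -3.14, 0.0]
contact_force: [-4.0, -0.5, 7.5]
opening: 0.0001
t: 15.1
tool_pos: [0.5618, 0.064, 0.0868]
tool_rot: [0.083, -3.14, 0.0]
contact_force: [-8.9, -0.7, 17.6]
opening: -0.0
side [([265.0, 148.0, 370.0, 222.0], 0.58)]
top [([265.0, 154.0, 336.0, 245.0], 0.76), ([331.0, 205.0, 346.0, 210.0], 0.67)]
0.081 [[241.0, 413.0], [633.0, 250.0], [478.0, 66.0], [113.0, 201.0]]
0.109 [[237.0, 381.0], [637.0, 218.0], [478.0, 34.0], [108.0, 168.0]]
```

```bash
python3 - <<'E'
from h import *
o=ctrl.get_obs();print(o['contact_force'],o['wrist_torque'],o['tool_pos'])
R=Rn.from_rotvec(o['tool_rot']).as_matrix();c=calibration('wrist')
for d in (0,-.0187,-.022,-.04): print(d,proj(c,np.array(o['tool_pos'])+R[:,2]*d))
E
python3 -m creep '[[0,0,0,-0.002,0,0,0],[0,0,0,-0.002,0,0,0],[0,0,0,-0.02,0,0,0],[0,0,0,0,0,0,0]]'
python3 - <<'E'
from h import *
c,im=snap('wrist','w7.png')
t=cv2.imread('pics/s6b.png');w=cv2.resize(np.clip(im*1.6,0,255).astype(np.uint8)[130:280,220:420,::-1],(400,300),interpolation=2)
cv2.imwrite('pics/m7.png',np.vstack([t,np.hstack([w,np.zeros_like(w)])]))
E
```

```text
[-8.70633065 -0.41976037 16.23339942] [-0.04605834  1.59100942  0.05129292] [0.56175476 0.06401801 0.08674468]
0 [321.82863271 229.95944625]
-0.0187 [321.64656619 242.77689407]
-0.022 [321.6101438  245.34123424]
-0.04 [321.38262888 261.36115331]
t: 15.7
tool_pos: [0.5633, 0.064, 0.1095]
tool_rot: [-0.082, 3.136, -0.0]
contact_force: [1.5, 0.5, 0.4]
opening: 0.0004
```

View pics/m7.png

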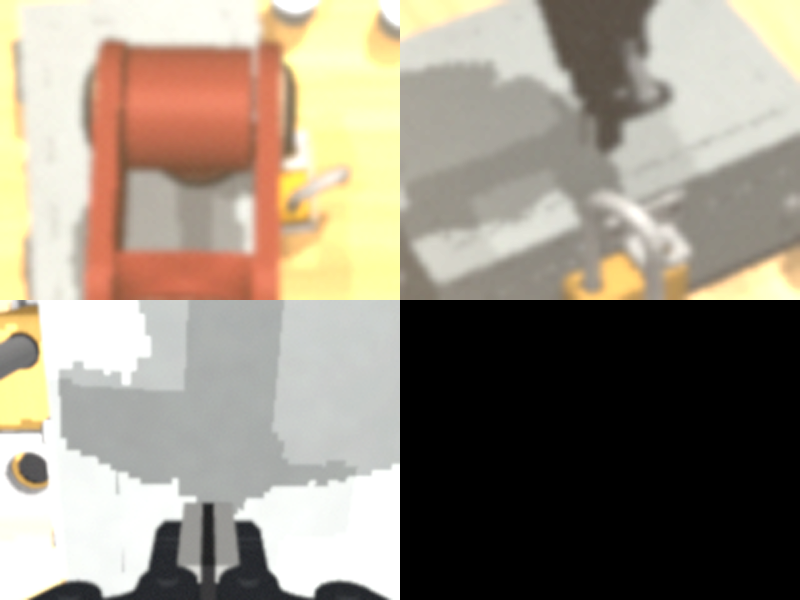

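The lid is shut: it took 17 N from above with no movement, and its corners in the side view match z=0.109. The real fingertips are about 22 mm behind the reported TCP, which I'll allow for. Next, above the shackle, turned to match its bow.

```bash
python3 -m creep '[[0,0,0,-0.045,0,0,0],[0,0,0,-0.045,0,0,0],[0.55,0.016,-0.042,0,0,0,0],[0.55,0.016,-0.042,0,0,0,0],[0.55,0,0,0,0,0,8.5],[0.55,0,0,0,0,0,8.5],[0.55,0,0,0,0,0,8.5],[0.55,0,0,0,0,0,8.5],[0.55,0,0,0,0,0,8.5],[0.55,0,0,0,0,0,8.5],[0.55,0,0,0,0,0,8.5],[0.55,0,0,0,0,0,0]]'
python3 - <<'E'
from h import *
o=ctrl.get_obs();c,im=snap('wrist','w8.png');ct,it=snap('top','t8.png')
print(o['tool_pos'],o['q'],o['opening']);R=Rn.from_rotvec(o['tool_rot']).as_matrix();print(R.round(3).tolist())
bx=np.array([-.053,.9986]);by=np.array([-.9986,-.053]);pv=np.array([.5238,-.0024])
for t in (.9,1.05,1.2):
    d=-np.sin(t)*bx-np.cos(t)*by
    print(t,[((proj(c,[*(pv+d*k),z])).round(0)).tolist() for k,z in((0,.076),(.022,.164),(.044,.13),(.044,.089))])
print('eye',proj(c,(.5677,-.0012,.0845)))
cv2.imwrite('pics/w8b.png',np.clip(cv2.resize(im[80:400,120:520],(800,640)[0:1]+(640,),interpolation=2)[:600,:,::-1]*1.5,0,255).astype(np.uint8))
E
```

```text
t: 16.95
tool_pos: [0.5335, -0.0215, 0.196]
tool_rot: [-1.486, -2.766, 0.001]
contact_force: [0.1, 0.3, -0.8]
opening: 0.0471
[ 0.53354415 -0.02148086  0.19597478] [-1.79653077e-01 -1.56764160e-01  1.83658963e+00  9.77073838e-06
  1.46342044e+00 -7.64743733e-01] 0.04712001703219957
[[-0.552, 0.834, -0.002], [0.834, 0.552, 0.0], [0.001, -0.001, -1.0]]
0.9 [[326.0, 166.0], [330.0, 215.0], [333.0, 225.0], [332.0, 210.0]]
1.05 [[326.0, 166.0], [326.0, 215.0], [325.0, 225.0], [325.0, 210.0]]
1.2 [[326.0, 166.0], [322.0, 215.0], [318.0, 225.0], [319.0, 210.0]]
eye [361.71049187 189.80049282]
```

View pics/w8b.png

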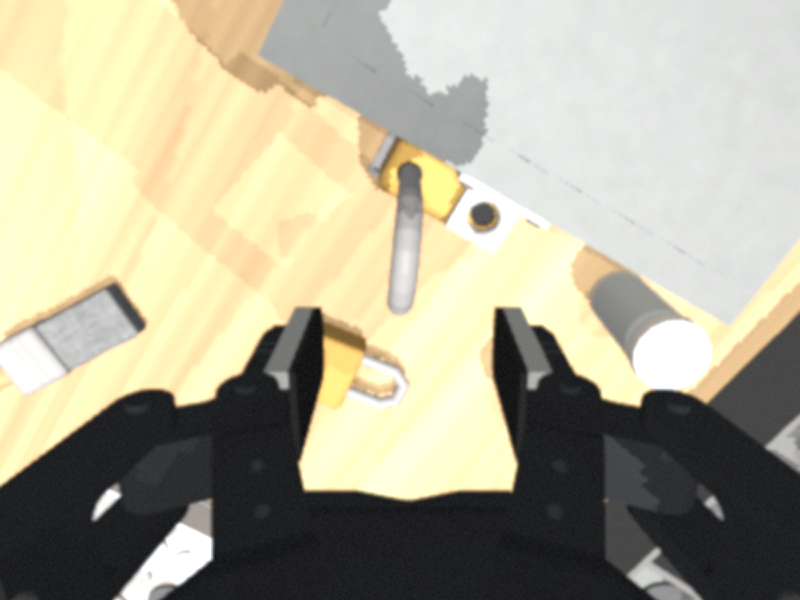

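The leg base at (324,166) and the eye at (361.5,188.5) match the predictions to about 2 px. The bow ends at (320,232), so the turn is about 1.1 rad and the bow lies midway between the jaws. I'll descend and grip it.

```bash
python3 -m creep '[[0.55,0,0,0.02,0,0,0],[0.55,0,0,0.02,0,0,0],[0.55,0,0,0.015,0,0,0],[0.55,0,0,0.0105,0,0,0],[0.55,0,0,0,0,0,0],[0.25,0,0,0,0,0,0],[0.1,0,0,0,0,0,0],[0,0,0,0,0,0,0],[0,0,0,0,0,0,0],[0,0,0,0,0,0,0],[0,0,0,0,0,0,0],[0,0,0,0,0,0,0]]' 30
```

```text
t: 18.25
tool_pos: [0.5345, -0.0217, 0.1323]
tool_rot: [1.486, 2.766, 0.001]
contact_force: [1.0, -0.4, 1.3]
opening: 0.0095
```

```bash
python3 -m creep '[[0,0.0002,0.00285,0,0,0,-7.45],[0,0.0002,0.00285,0,0,0,-7.45],[0,0.0002,0.00285,0,0,0,-7.45],[0,0.0002,0.00285,0,0,0,-7.45],[0,0.0002,0.00285,0,0,0,-7.45],[0,0.0002,0.00285,0,0,0,-7.45],[0,0.0002,0.00285,0,0,0,-7.45],[0,0.0002,0.00285,0,0,0,-7.45],[0,0,0,0,0,0,0],[0,0,0,0,0,0,0]]'
python3 - <<'E'
from h import *
o=ctrl.get_obs();c,im=snap('wrist','w9.png');R=Rn.from_rotvec(o['tool_rot']).as_matrix();y=R[:2,1]
print(o['tool_pos'],o['contact_force'],o['opening'],np.degrees(np.arctan2(y[1],y[0])))
print('eye',proj(c,(.5677,-.0015,.0845)),'pivot',proj(c,(.523,-.003,.076)),'toe',proj(c,(.567,-.001,.089)),'crest',proj(c,(.545,-.0018,.164)))
cv2.imwrite('pics/w9b.png',np.clip(cv2.resize(im[130:330,220:420],(600,600),interpolation=2)[:,:,::-1]*1.5,0,255).astype(np.uint8))
E
```

```text
t: 19.25
tool_pos: [0.5438, -0.0021, 0.1319]
tool_rot: [-0.081, 3.14, -0.0]
contact_force: [0.3, -1.4, 3.0]
opening: 0.0092
[ 0.54378656 -0.00206857  0.13192865] [ 0.32922691 -1.39781717  2.96752692] 0.009217651492508675 92.96187504690941
eye [321.38110708 233.85126173] pivot [322.33647099 179.1850426 ] toe [321.99387507 235.35862756] crest [321.82682036 255.92622169]
```

View pics/w9b.png

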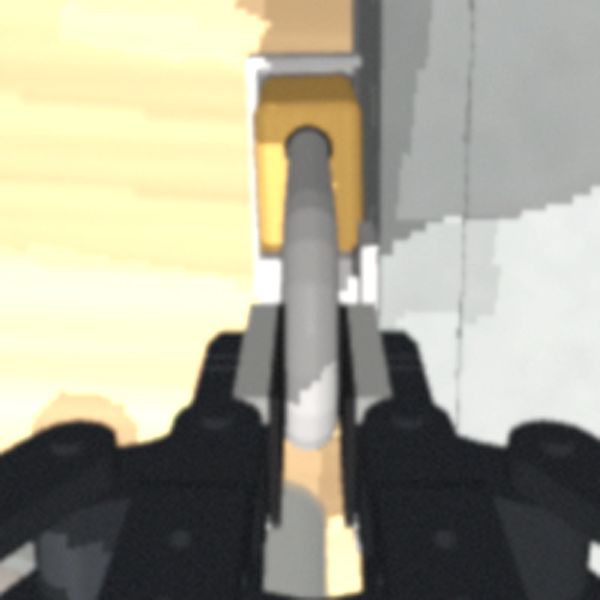

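The bow is held between the jaws and aligned with the padlock body; the leg is at (322.7,179), as predicted. I'll press it down with a firm grip.

```bash
python3 -m creep '[[0,0,0,0,0,0,0],[0,0,0,0,0,0,0],[0,0,0,0.002,0,0,0],[0,0,0,0.002,0,0,0],[0,0,0,0.002,0,0,0],[0,0,0,0.002,0,0,0],[0,0,0,0.002,0,0,0]]' 80
python3 -m creep '[[0,0,0,0.002,0,0,0],[0,0,0,0.002,0,0,0],[0,0,0,0.002,0,0,0],[0,0,0,0.002,0,0,0],[0,0,0,0.001,0,0,0]]'
python3 -m creep '[[0,0,0,0.002,0,0,0],[0,0,0,0.002,0,0,0],[0,0,0,0.001,0,0,0],[0,0,0,0.001,0,0,0],[0,0,0,0.001,0,0,0]]'
```

```text
t: 20.0
tool_pos: [0.5438, -0.0021, 0.1218]
tool_rot: [-0.085, 3.14, -0.001]
contact_force: [-0.1, -3.0, 3.3]
opening: 0.007
t: 20.5
tool_pos: [0.5444, -0.0021, 0.1138]
tool_rot: [-0.085, 3.139, -0.0]
contact_force: [1.3, -2.3, 8.5]
opening: 0.0074
t: 21.0
tool_pos: [0.544, -0.002, 0.1062]
tool_rot: [-0.085, 3.14, -0.0]
contact_force: [0.0, -3.2, 9.0]
opening: 0.0077
```

```bash
python3 -m creep '[[0,0,0,0.0007,0,0,0],[0,0,0,0.0007,0,0,0],[0,0,0,0,0,0,0]]'
python3 -m creep '[[0,0,0,0.001,0,0,0],[0,0,0,0.001,0,0,0],[0,0,0,0,0,0,0]]'
```

```text
t: 21.3
tool_pos: [0.5446, -0.0021, 0.1061]
tool_rot: [-0.085, 3.138, -0.0]
contact_force: [-0.5, -2.0, 9.7]
opening: 0.0072
t: 21.6
tool_pos: [0.5455, -0.0023, 0.1059]
tool_rot: [-0.085, 3.137, -0.001]
contact_force: [-2.4, -1.8, 14.7]
opening: 0.0074
```

```bash
python3 -m creep '[[0,0,0,0.0015,0,0,0],[0,0,0,0,0,0,0]]'
python3 -m creep '[[0,0,0,0.0015,0,0,0],[0,0,0,0,0,0,0],[0,0,0,0,0,0,0]]'
python3 -m creep '[[0,0,0,-0.002,0,0,0],[0,0,0,-0.002,0,0,0],[0,0,0,-0.0017,0,0,0],[0,0,0,0,0,0,0],[0,0,0,0,0,0,0]]'
```

```text
t: 21.8
tool_pos: [0.5461, -0.0024, 0.1057]
tool_rot: [-0.085, 3.135, -0.002]
contact_force: [-3.8, -1.4, 20.3]
opening: 0.0075
t: 22.1
tool_pos: [0.5467, -0.0025, 0.1055]
tool_rot: [-0.085, 3.134, -0.002]
contact_force: [-5.4, -1.0, 24.3]
opening: 0.0075
t: 22.6
tool_pos: [0.5443, -0.0022, 0.1062]
tool_rot: [-0.085, 3.139, -0.001]
contact_force: [0.8, -2.7, 7.1]
opening: 0.0071
```

It hit a hard stop after 26.3 mm. I'll open the jaws, rise, and check whether the shackle stays down.

```bash
python3 -m creep '[[0.4,0,0,0,0,0,0],[0.4,0,0,0,0,0,0],[0.4,0,0,0,0,0,0],[0.4,0,0,-0.03,0,0,0],[0.4,0,0,-0.05,0,0,0],[0.4,0,0,-0.035,0,0,0],[0.4,0,0,0,0,0,0],[0.4,0,0,0,0,0,0]]' 30
python3 - <<'E'
from h import *
c,im=snap('wrist','w10.png')
bx=np.array([-.053,.9986]);by=np.array([-.9986,-.053]);pv=np.array([.523,-.003]);d=-by
for nm,z in(('raised',.164),('home',.137)):
    print(nm,[proj(c,[*(pv+d*k),zz]).round().tolist() for k,zz in((.022,z),(.044+.0055,z-.027),(.03,z))])
print('base',proj(c,[*pv,.076]))
# intensity profile of bar: column through the bow, and bar's width by row
g=cv2.cvtColor(im,cv2.COLOR_RGB2GRAY);
for v in range(170,275,5): print(v,g[v,306:340:2].tolist())
for n in('wrist',):
  for w in('crest','padlock','lid_eye'): print(w,[(np.round(r['extent']).tolist(),round(r['conf'],2)) for r in models.search_frame(n,w)[:2]])
E
```

```text
t: 23.4
tool_pos: [0.5439, -0.0018, 0.2205]
tool_rot: [-0.085, 3.139, 0.0]
contact_force: [0.8, -0.1, -0.9]
opening: 0.0342
raised [[322.0, 204.0], [322.0, 223.0], [322.0, 213.0]]
home [[322.0, 195.0], [322.0, 213.0], [322.0, 204.0]]
base [322.40463267 161.52929368]
170 [166, 166, 139, 158, 163, 131, 107, 118, 116, 103, 90, 118, 117, 108, 95, 60, 73]
175 [162, 163, 135, 155, 163, 135, 125, 132, 130, 120, 102, 106, 108, 105, 110, 60, 68]
180 [166, 166, 137, 152, 163, 139, 139, 148, 147, 135, 113, 102, 104, 104, 103, 75, 76]
185 [168, 171, 134, 122, 132, 123, 138, 149, 148, 136, 115, 102, 104, 101, 89, 161, 164]
190 [169, 172, 157, 177, 178, 147, 145, 158, 161, 144, 122, 113, 117, 122, 106, 163, 168]
195 [165, 168, 165, 180, 176, 147, 145, 160, 157, 145, 121, 116, 163, 173, 156, 165, 168]
200 [175, 179, 167, 178, 172, 126, 143, 157, 157, 144, 121, 98, 147, 177, 156, 178, 174]
205 [189, 189, 187, 179, 176, 146, 137, 140, 149, 139, 116, 120, 170, 181, 156, 177, 171]
210 [185, 186, 186, 180, 179, 159, 129, 144, 145, 133, 113, 176, 189, 185, 158, 176, 170]
215 [181, 181, 180, 180, 180, 180
[... 457 characters left out ...]
 173, 183, 178, 179, 183, 183, 137, 69, 83]
245 [187, 187, 183, 161, 147, 146, 146, 145, 145, 142, 128, 127, 128, 134, 122, 69, 83]
250 [183, 165, 143, 142, 141, 142, 141, 142, 141, 141, 128, 122, 122, 122, 105, 69, 83]
255 [143, 121, 121, 120, 117, 121, 127, 135, 138, 135, 120, 121, 119, 119, 97, 68, 82]
260 [101, 100, 100, 101, 101, 100, 101, 100, 101, 110, 119, 122, 121, 121, 99, 61, 83]
265 [98, 100, 100, 100, 100, 101, 100, 98, 98, 95, 103, 135, 167, 181, 157, 130, 84]
270 [99, 102, 101, 100, 101, 100, 101, 99, 97, 95, 105, 168, 179, 179, 162, 106, 83]
crest [([316.0, 158.0, 328.0, 216.0], 0.89)]
padlock [([309.0, 143.0, 336.0, 216.0], 0.97)]
lid_eye [([310.0, 73.0, 546.0, 313.0], 0.9)]
```

```bash
python3 -m creep '[[0.4,0,0,-0.05,0,0,0],[0.4,0,0.04,-0.02,0,0,0],[0.4,0,0.05,0,0,0,0],[0.4,0,0.05,0,0,0,0],[0.4,0,0,0,0,0,0],[0.4,0,0,0,0,0,0],[0.4,0,0,0,0,0,0],[0.4,0,0,0,0,0,0]]'
python3 - <<'E'
from h import *
for n,f in(('side','sF.png'),('top','tF.png')):
    c,im=snap(n,f);old=cv2.imread('pics/%s0.png'%n)[:,:,::-1]
    pv=np.array([.523,-.003])
    print(n,'crest raised/home',proj(c,(.545,-.0018,.164)).round(1),proj(c,(.545,-.0018,.137)).round(1))
    for w in('crest','padlock','lid'): print(w,[(np.round(r['extent'],1).tolist(),round(r['conf'],2)) for r in models.search_frame(n,w)[:2]])
    m=(np.abs(im.astype(int)-old).sum(2)>90).astype(np.uint8)
    k,_,s,_=cv2.connectedComponentsWithStats(cv2.morphologyEx(m,cv2.MORPH_OPEN,np.ones((2,2),np.uint8)));print([x.tolist() for x in s[1:] if x[4]>15])
E
```

```text
t: 24.4
tool_pos: [0.5361, 0.1365, 0.2894]
tool_rot: [0.082, -3.139, 0.0]
contact_force: [-0.3, -0.7, 0.4]
opening: 0.034
side crest raised/home [329.2 192.5] [329.3 199.1]
crest [([320.9, 199.6, 337.1, 215.1], 0.56)]
padlock [([318.5, 197.4, 341.7, 232.1], 0.64)]
lid []
[[59, 0, 78, 28, 927], [136, 0, 191, 96, 7363], [226, 5, 17, 9, 98], [189, 14, 15, 4, 41], [54, 19, 15, 5, 37], [0, 23, 47, 14, 158], [34, 30, 21, 42, 248], [97, 35, 8, 5, 22], [0, 50, 4, 5, 16], [0, 52, 131, 169, 7913], [125, 75, 22, 28, 350], [292, 94, 16, 17, 139], [307, 105, 5, 9, 29], [347, 118, 7, 9, 47], [304, 121, 8, 6, 39], [265, 129, 100, 59, 2379], [106, 140, 42, 42, 721], [315, 165, 26, 14, 138], [317, 173, 39, 27, 459], [280, 177, 29, 16, 215], [0, 183, 85, 100, 4241], [277, 185, 45, 39, 846], [368, 185, 4, 6, 17], [165, 187, 102, 63, 1887], [333, 189, 33, 20, 233], [326, 205, 8, 7, 26], [132, 219, 24, 51, 550], [133, 233, 4, 24, 65], [281, 232, 6, 9, 25], [89, 257, 41, 19, 150], [0, 268, 14, 15, 105], [90, 277, 42, 15, 180], [48, 288, 53, 35, 1036], [107, 320, 10, 11, 60]]
top crest raised/home [332.3 201.8] [332.1 202.6]
crest [([173.6, 211.3, 222.3, 229.2], 0.36)]
padlock [([328.8, 195.7, 338.1, 217.3], 0.68), ([354.3, 152.0, 368.5, 173.5], 0.66)]
lid [([267.8, 156.4, 335.5, 240.8], 0.87), ([330.5, 149.6, 344.3, 168.3], 0.42)]
[[258, 151, 27, 19, 301], [291, 161, 33, 6, 125], [278, 166, 34, 74, 1308], [235, 170, 82, 230, 9237], [314, 191, 10, 8, 54], [316, 203, 8, 14, 102], [302, 204, 8, 15, 101], [330, 205, 5, 6, 21], [261, 209, 20, 29, 341], [319, 233, 7, 3, 17], [283, 239, 9, 4, 22], [41, 335, 193, 65, 6717], [65, 350, 5, 19, 73], [331, 364, 16, 6, 39], [331, 367, 25, 11, 84], [358, 378, 12, 22, 159]]
```

The shackle has stayed down, with its top at row 199.6 in the side view (199 predicted home, 192.5 raised). The lid is flat, and nothing changed where the bystanders stand. Handing in.

```bash
python3 -c "from station import finish_job; print(finish_job())"
```

```text
the job is handed in; nothing more can be done
None
```

The strongbox lid is shut and the padlock is locked through both hasp eyes. I handed the job in at about 24.5 s of the 51 s allowed.

- **Lid:** I lowered it with closed fingers. It then held against about 17 N from above without moving, and its corners in the side view match the shut height of 109 mm.
- **Shackle:** I gripped the bow, swung it about 60° until it lined up with the padlock body, and pushed it down to a hard stop at about 24 N after 26 mm. After I let go, wrist and side views both showed it at home height. That was about 2 s later in the side view, so the pawl has latched.
- **End state:** The padlock is standing on its shelf. The arm is clear, and comparing pictures from before and after showed no change where the bystanders are.

**Checks that disagreed:**
- The fingertips touched the lid about 22 mm later than the reported tool position implied. I allowed for that afterwards.
- In the last pictures the network missed the lid in the side view and gave a wrong place for the shackle's crest in the top view. The padlock was found correctly in both.
- I measured the final pictures but did not view them, because I had used up the 12 allowed viewings.

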